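# Draw the slug tray, tip it out into the bowl and keep it up, nose-down

## Task

Draw the small metal tray up out of its wooden holder by its handle with all four copper slugs still on it, take it low over the steel bowl, and tip it nose-down, about 45 degrees, so that every slug slides into the bowl. Then stay as you are: finish while still holding the empty tray steady, nose-down, with its nose over the bowl but clear of it, so that I can brush it off; do not put it down or let go. Leave the bowl where it stands and the other tools alone.

Things in the scene. Friction and masses are not known exactly. Their poses are not given: they have to be found in the camera images.
- tray: smooth metal tray, mm: 150 long (x) by 90 (y), floor 4 thick, walls 4 thick to 22 above the underside at both sides and the rear (+x); the nose (-x) is open, no lip. 260 g. Handle at x = +40. Origin: centre of the underside; z up at the start, x from nose to handle. Starts level in the holder, aligned with it, underside 8 above the bench. Slugs start to slide at 14 to 20 degrees of tilt
- tray_handle (a point): point in the tray's wooden handle block at a good gripping height: 40 behind the tray's origin (its +x), 66 above its underside. The block is 20 (x) by 44 (y) and spans 46 to 80 above the underside, upright on a thinner stem (12 by 24). Axes as the tray's
- tray_nose (a point): middle of the tray's open nose edge, at the underside: 75 in front of the tray's origin (its -x). Axes as the tray's
- holder: wooden open-topped nest fixed to the bench, 172 (x) by 112 (y) outside, walls 8 thick and 32 high, floor 8 thick; the tray sits in it with 3 of play on each side and lifts straight up. Origin at the centre of its underside, on the bench
- bowl: round dark steel bowl standing loose on the bench, 170 across the rim, 70 high, 700 g. Origin at the centre of its underside, z up
- slug0: copper-coloured round slug, diameter 20, height 14, 38 g nominal; starts standing on the tray floor in front of the handle; origin at the centre of its underside. The four slugs are alike
- slug1: copper-coloured round slug, diameter 20, height 14, 38 g nominal; starts standing on the tray floor in front of the handle; origin at the centre of its underside. The four slugs are alike
- slug2: copper-coloured round slug, diameter 20, height 14, 38 g nominal; starts standing on the tray floor in front of the handle; origin at the centre of its underside. The four slugs are alike
- slug3: copper-coloured round slug, diameter 20, height 14, 38 g nominal; starts standing on the tray floor in front of the handle; origin at the centre of its underside. The four slugs are alike
- hammer_a: bystander: ball-headed hammer with a bent shank, about 240 long, up to 40 high, lying beyond the work; origin at mid length on the bench
- hammer_b: bystander: a smaller ball-headed hammer, about 220 long, up to 32 high, lying beyond the work; origin at mid length on the bench
- dolly: bystander: domed steel dolly, diameter 60, 40 high, standing between holder and bowl on the robot's side; origin at the centre of its underside

How it is judged:
By the outcome, as a careful person would: the job done as asked, in the order asked, and still so for the second after the job is handed in, while the arm keeps its last pose, push and grip.
It also fails if it takes over 48 s, if anything falls off the work surface, if the arm or the gripper's body presses on something with over 40 N, if the wrist force passes 120 N, or if a joint passes its speed limit or range.

## Robot

A 6-joint arm with a two-finger parallel gripper is mounted at the origin on the work surface. World frame = base frame: x ahead of the robot, y to its left, z up, the work surface at z = 0. Lengths are in mm, angles in rad, forces in N, time in s.
With the tool pointing down it reaches from about 300 to 775 mm from the base axis. Payload 14.6 kg.
Tool frame: the origin (TCP) lies midway between the tips of the shut fingers; the grasp point (between the pads) lies 19 mm behind it; z points along the fingers, y is the direction in which the jaws open and shut (so a half turn about z gives the same grasp; the last joint's range is limited). The gripper opens to 94 mm and grips with 3 to 60 N. Pads are 16 mm wide; open, the fingers measure 119 mm over their backs; the gripper's body (75 mm by 177 mm) begins 78 mm behind the grasp point.
Start: joints at [1.146, 0.3, 1.521, -0, 1.321, -0.067], TCP at [192.615, 515.159, 205.446] pointing down, gripper open.
Joint ranges: [-3.03, 3.03], [-0.79, 2.21], [0.23, 2.52], [-1.04, 4.18], [0, 3.07], [-2.55, 2.55]. Speed limits (rad/s): [2.22, 2.22, 2.57, 3.14, 3.14, 3.14].

## Interface

Orientations are given as [roll, pitch, yaw] about the fixed x, y, z axes, in that order (R = Rz(yaw) Ry(pitch) Rx(roll)).
In Python, from cell import manip, camera gives the robot as it stands. The module is installed in compiled form; this text tells all that it offers.
- The arm moves only by the tool jog_arm, never from a script. Its argument "commands" is a list of rows, each a list of 7 numbers: the shift along the world's x, y, z in units of 1 m (1.0 is 1 m), then the turn, a rotation vector about the world's x, y, z in units of 120 degrees (1.0 is 120 degrees), then the opening, from 0 (shut) to 1 (fully open). In form: [[x, y, z, ax, ay, az, grip], ...]. A call has exactly 10 rows; each row is the pose to reach, as a shift and turn from the pose commanded when the call began; what a row does not reach only later rows make up. A row lasts 1/8 s, in which the tool goes at most 62.5 mm and 10.7 degrees, less where a joint would pass 70% of its speed; a pose out of reach is approached as far as the arm can. A call with a number of a shift or a turn outside -1 to 1 is refused whole. A call with a gripper value outside its range is refused whole. The fingers move at their own pace and stop on an object; "grip_force" is the grip in N (left out, the last holds). Time passes only in rows, so rows that repeat a pose let the fingers close, or fill a call up. It gives the time, the measured TCP pose, the force and the opening at its end, in the units of the state.
- manip.read_state(): the state, without advancing time (a new reading comes with each control period).
- camera(name): name is "side" or "top" or "wrist"; returns a dict with "pixels" (384x512x3 uint8, blue, green, red), "vertical_fov" (degrees; the focal length in pixels is half the picture's height over the tangent of half this angle, whatever the lens; pixels are square), "cx", "cy" (the principal point, pixels), "rvec" (rotation vector, rad) and "tvec" (3), from world to camera coordinates, as OpenCV has them. Camera axes: x right, y down, z forward; pixel columns grow to the right and rows downward; lengths in mm; the calibration is good to about 2 mm. A picture is of the moment at which its call begins. There is no depth.
- manip.sign_off(): hands the job in, once; it reports no verdict.
The state is a dict: "clock": time; "joints": joint angles; "qd": joint speeds; "effort": joint torques, N m; "eef_pos": TCP position; "eef_rot": TCP orientation; "wrist_force": force on the tool from outside, world axes, zero at the start; "moment": the same for the moment, N m; "finger_gap": finger opening in mm.
Only numpy, scipy, OpenCV 4.12 (cv2) and the standard library are available. Lean on these libraries where they do the work, as an engineer would, in place of code of your own. Each camera call takes 0.05 s, during which the arm holds its last target.

## Working session

There is one attempt and no reset: what is moved stays moved. The work goes in short steps, Python scripts to look and compute and a tool call to move; the robot and the scene stay as the last step left them, time stands still between calls to the robot, and variables do not carry over. Pictures are saved under pics/ and viewed, and the job is handed in when it is done.

Besides the shell and the picture viewer there is one more tool, called after ">>>" by a JSON object that holds its "op" and its "data", one argument or row to a line. jog_arm: Moves the arm, as the interface text tells. Its arguments: {"type":"object","properties":{"commands":{"type":"array","items":{"type":"array","items":{"type":"number"}}},"grip_force":{"type":"number"}},"required":["commands"]}

```bash
mkdir -p pics
cat > h.py <<'E'
import numpy as np, cv2
from cell import manip, camera
def shot(n,fn):
    c=camera(n); cv2.imwrite('pics/'+fn,c['pixels'])
    f=c['pixels'].shape[0]/2/np.tan(np.radians(c['vertical_fov'])/2)
    K=np.array([[f,0,c['cx']],[0,f,c['cy']],[0,0,1.]])
    np.savez('pics/'+fn[:-4]+'.npz',K=K,r=np.array(c['rvec'],float),t=np.array(c['tvec'],float))
    return c
def cal(fn):
    d=np.load('pics/'+fn[:-4]+'.npz'); return d['K'],d['r'].reshape(3),d['t'].reshape(3)
def ray(fn,u,v):
    K,r,t=cal(fn); R=cv2.Rodrigues(r)[0]
    return -R.T@t, R.T@np.linalg.inv(K)@np.array([u,v,1.])
def onz(fn,u,v,z):
    o,d=ray(fn,u,v); return o+d*(z-o[2])/d[2]
def proj(fn,p):
    K,r,t=cal(fn); return cv2.projectPoints(np.array(p,float).reshape(-1,3),r,t,K,None)[0].reshape(-1,2)
E
python3 - <<'E'
from h import *
for n in ['side','top','wrist']:
    shot(n,n+'0.png'); print(n,*[np.round(x,3).tolist() for x in cal(n+'0.png')])
print(manip.read_state())
E
```

```text
side [[368.273, 0.0, 252.801], [0.0, 368.273, 192.336], [0.0, 0.0, 1.0]] [0.598, -2.736, 1.072] [529.081, 263.427, 673.308]
top [[440.32, 0.0, 248.984], [0.0, 440.32, 191.99], [0.0, 0.0, 1.0]] [2.151, -2.129, 0.177] [-44.542, 583.011, 1071.494]
wrist [[271.416, 0.0, 253.686], [0.0, 271.416, 192.881], [0.0, 0.0, 1.0]] [-2.373, -1.648, -0.244] [-549.951, -31.293, 392.675]
{'clock': 0.15, 'joints': array([ 1.14640607e+00,  3.00307385e-01,  1.52140039e+00,  2.40897549e-05,
        1.32066499e+00, -6.66314502e-02]), 'qd': array([ 3.80240065e-05, -2.93513801e-03, -3.23006568e-03,  7.74072889e-04,
       -1.43913642e-03,  1.47430293e-03]), 'effort': array([-7.49345145e-05, -5.31954825e+01, -3.52824354e+01,  7.07379752e-02,
        2.34966853e-02, -8.66065329e-05]), 'eef_pos': array([192.53764463, 515.01180085, 205.05257122]), 'eef_rot': array([-3.14081583e+00, -7.52247817e-05,  2.78382784e+00]), 'wrist_force': array([-0.40860025, -0.70840595, -0.02383008]), 'moment': array([ 0.00763548, -0.03030044,  0.06767359]), 'finger_gap': 93.78745163449973}
```

View pics/top0.png

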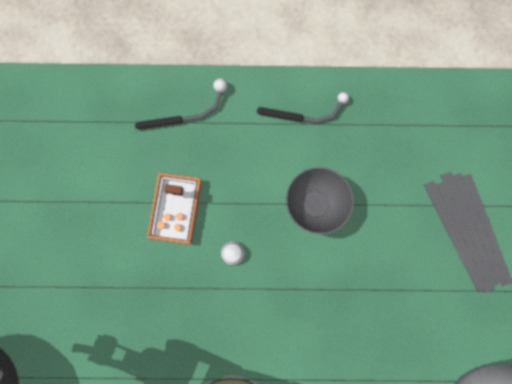

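View pics/side0.png

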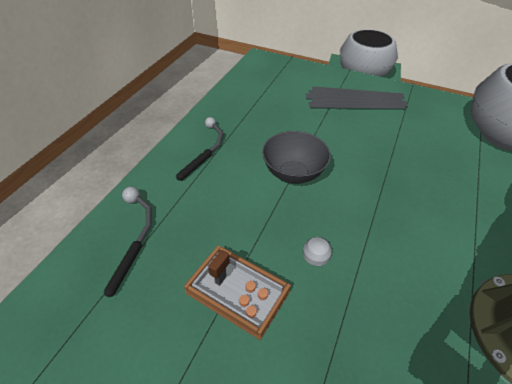

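View pics/wrist0.png

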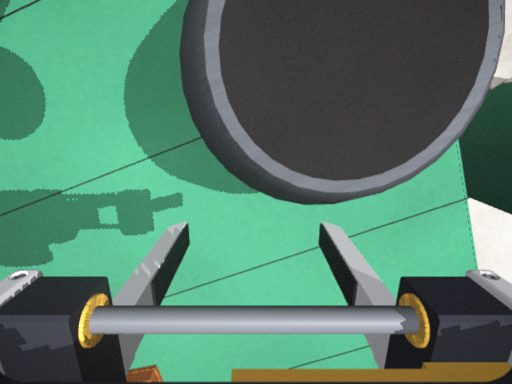

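```bash
cat > m.py <<'E'
from h import *
im=cv2.imread('pics/top0.png'); hsv=cv2.cvtColor(im,cv2.COLOR_BGR2HSV)
f='top0.png'
# wood+copper (orange)
h,s,v=cv2.split(hsv)
m=((h<20)&(s>110)&(v>80)).astype(np.uint8)
m[:150]=0;m[260:]=0
m[:,:130]=0; m[:,220:]=0
cs,hier=cv2.findContours(m,cv2.RETR_LIST,cv2.CHAIN_APPROX_NONE)
for c in cs:
    if cv2.contourArea(c)>8: print('c',cv2.contourArea(c),cv2.minAreaRect(c))
big=max(cs,key=cv2.contourArea); r=cv2.minAreaRect(big)
P=np.array([onz(f,*p,32) for p in cv2.boxPoints(r)+0.0]); print('holder',P.round(1).tolist(),P.mean(0).round(1))
for i in range(4): d=P[(i+1)%4]-P[i]; print(np.linalg.norm(d[:2]).round(1), np.degrees(np.arctan2(d[1],d[0])).round(2))
# bowl
m=((s<60)&(v<110)).astype(np.uint8); m[:,:270]=0; m[:,370:]=0; m[:155]=0; m[245:]=0
cs,_=cv2.findContours(m,cv2.RETR_EXTERNAL,cv2.CHAIN_APPROX_NONE); c=max(cs,key=cv2.contourArea)
W=np.array([onz(f,*p,70) for p in c.reshape(-1,2).astype(float)])
(cc,rr)=cv2.minEnclosingCircle(W[:,:2].astype(np.float32)); print('bowl',cc,rr, cv2.fitEllipse(W[:,:2].astype(np.float32)))
for n,(u,vv),z in [('dolly',(232,253),30),('hamA',(220,86),30),('hamAend',(138,126),15),('hamB',(343,98),25),('hamBend',(260,110),15),('handle',(174,190),88)]: print(n,onz(f,u,vv,z).round(0))
cv2.imwrite('pics/topc.png',cv2.resize(im[150:260,130:370],None,fx=3.3,fy=3.3,interpolation=cv2.INTER_CUBIC))
im=cv2.imread('pics/side0.png')
cv2.imwrite('pics/sidec.png',cv2.resize(im[230:350,170:310],None,fx=5,fy=5,interpolation=cv2.INTER_CUBIC))
E
python3 m.py
```

```text
c 69.5 ((173.364013671875, 189.24801635742188), (15.652478218078613, 5.724334239959717), 10.30484676361084)
c 2470.0 ((173.75196838378906, 207.63157653808594), (40.755638122558594, 64.3224868774414), 9.926244735717773)
c 2695.5 ((174.09461975097656, 207.9324493408203), (43.23693084716797, 65.92399597167969), 9.462322235107422)
holder [[468.0, 217.4, 32.0], [636.1, 197.2, 32.0], [618.6, 86.2, 32.0], [451.3, 109.0, 32.0]] [543.5 152.5  32. ]
169.3 -6.85
112.3 -98.98
168.9 172.25
109.7 81.2
bowl (560.8582763671875, -215.3559112548828) 84.41860961914062 ((561.0406494140625, -215.04547119140625), (161.924560546875, 166.33642578125), 158.0775146484375)
dolly [430.   3.  30.]
hamA [873.  42.  30.]
hamAend [764. 260.  15.]
hamB [ 845. -289.   25.]
hamBend [813. -66.  15.]
handle [580. 145.  88.]
```

View pics/topc.png

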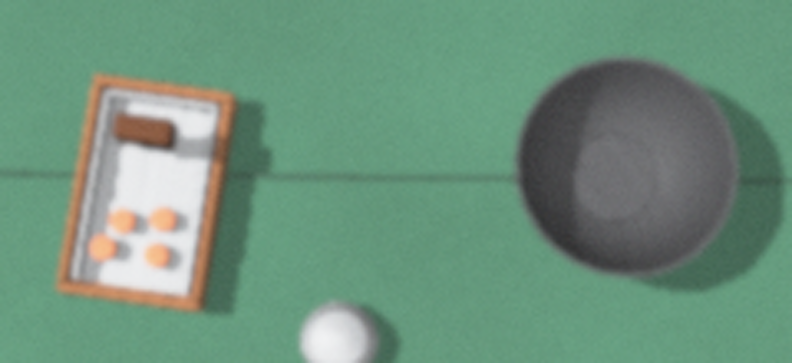

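View pics/sidec.png

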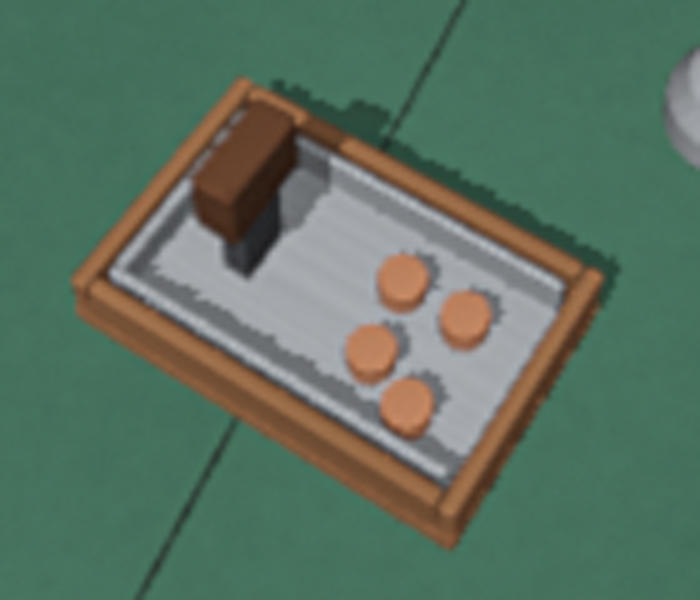

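>>> {"op": "jog_arm", "data": {
  "commands": [
    [0.02, -0.018, 0, 0, 0, -0.03, 0.8],
    [0.065, -0.06, 0, 0, 0, -0.1, 0.7],
    [0.11, -0.104, -0.01, 0, 0, -0.18, 0.7],
    [0.155, -0.146, -0.02, 0, 0, -0.26, 0.7],
    [0.2, -0.188, -0.03, 0, 0, -0.34, 0.7],
    [0.245, -0.23, -0.04, 0, 0, -0.42, 0.7],
    [0.29, -0.272, -0.05, 0, 0, -0.5, 0.7],
    [0.335, -0.315, -0.06, 0, 0, -0.58, 0.7],
    [0.37, -0.348, -0.06, 0, 0, -0.63, 0.7],
    [0.39, -0.368, -0.06, 0, 0, -0.646, 0.7]
  ]
}}

```text
clock: 1.4
eef_pos: [583.8, 145.1, 144.8]
eef_rot: [-3.141, 0.0, 1.427]
wrist_force: [-0.4, 1.0, 0.5]
finger_gap: 65.9
```

Run:
```python
from h import *
for n in ['side','wrist']: shot(n,n+'1.png')
s=manip.read_state(); print({k:np.round(s[k],3).tolist() for k in s})
```

```text
{'clock': 1.5, 'joints': [0.183, 0.467, 1.436, -0.0, 1.239, 0.326], 'qd': [0.054, -0.03, 0.046, 0.009, -0.006, 0.004], 'effort': [-2.277, -60.537, -35.641, -0.03, 0.093, -0.053], 'eef_pos': [583.778, 145.096, 144.748], 'eef_rot': [-3.141, 0.0, 1.427], 'wrist_force': [-0.661, -0.683, -1.127], 'moment': [-0.028, 0.122, 0.003], 'finger_gap': 65.875}
```

View pics/wrist1.png

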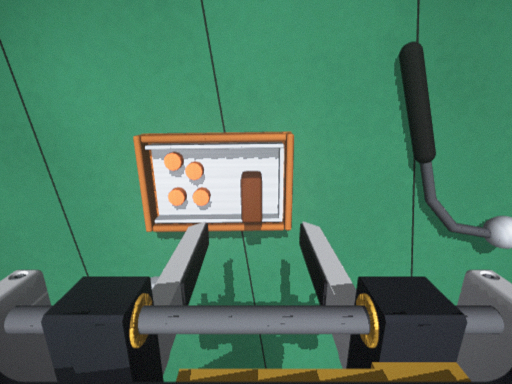

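View pics/side1.png

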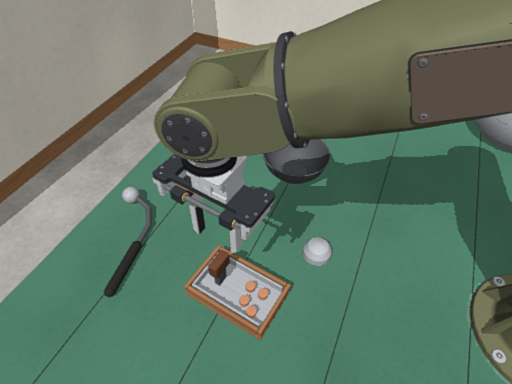

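The wrist view shows the holder at columns 135–293 and rows 132–232, with all four slugs upright on the tray. The handle block is at about (252,197), between the finger columns. I'll measure it from this view.

Run:
```python
from h import *
f='wrist1.png'
im=cv2.imread('pics/'+f); h,s,v=cv2.split(cv2.cvtColor(im,cv2.COLOR_BGR2HSV))
roi=np.zeros_like(h);roi[120:245,120:305]=1
dark=((h<20)&(s>110)&(v<150)&(v>30)&(roi>0)).astype(np.uint8); dark[:,:230]=0; dark[:,272:]=0; dark[:160]=0;dark[224:]=0
dark=cv2.morphologyEx(dark,cv2.MORPH_OPEN,np.ones((3,3)))
c=max(cv2.findContours(dark,0,1)[0],key=cv2.contourArea); print(cv2.minAreaRect(c),cv2.boundingRect(c))
m=((h<20)&(s>110)&(roi>0)).astype(np.uint8); m[238:]=0
c=max(cv2.findContours(m,0,1)[0],key=cv2.contourArea)
ap=cv2.approxPolyDP(c,6,True).reshape(-1,2); print(ap.tolist())
P=np.array([onz(f,*map(float,p),32) for p in ap]); print(P.round(1).tolist())
print('slugs',[onz(f,u,w,26).round(1).tolist() for u,w in [(173,161),(194,171),(177,197),(202,197)]])
cv2.imwrite('pics/w1c.png',cv2.resize(im[125:240,125:305],None,fx=4.4,fy=4.4,interpolation=cv2.INTER_CUBIC))
```

```text
((251.5, 199.5), (47.0, 19.0), 90.0) (242, 176, 20, 48)
[[293, 135], [134, 136], [146, 230], [193, 224], [153, 223], [158, 212], [145, 143], [277, 140], [285, 145], [284, 220], [260, 222], [259, 173], [244, 173], [243, 222], [209, 223], [208, 230], [290, 229]]
[[635.7, 197.2, 32.0], [469.2, 220.5, 32.0], [453.7, 113.2, 32.0], [509.9, 112.6, 32.0], [464.1, 120.6, 32.0], [473.2, 133.1, 32.0], [478.8, 211.6, 32.0], [618.3, 194.4, 32.0], [626.2, 188.0, 32.0], [615.4, 102.3, 32.0], [587.5, 103.8, 32.0], [594.4, 161.7, 32.0], [578.1, 164.1, 32.0], [567.9, 106.7, 32.0], [528.6, 111.2, 32.0], [525.7, 102.6, 32.0], [621.1, 90.0, 32.0]]
slugs [[501.9, 187.6, 26.0], [522.6, 173.2, 26.0], [496.8, 146.0, 26.0], [525.4, 141.8, 26.0]]
```

View pics/w1c.png

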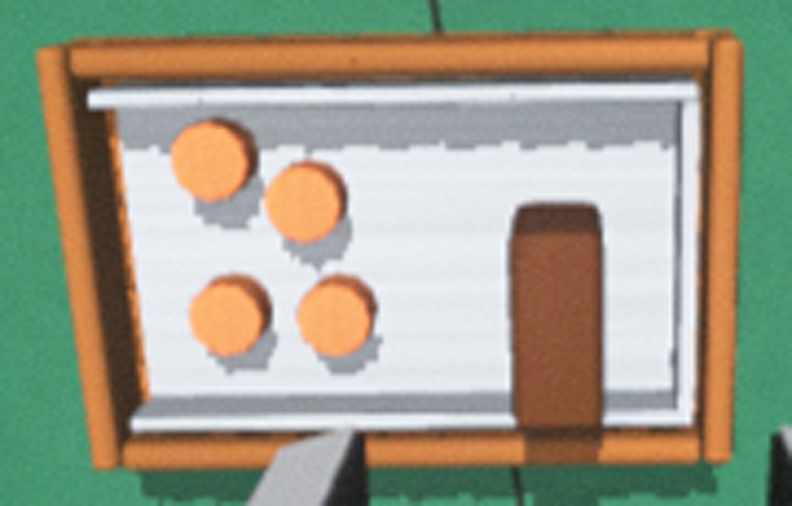

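Run:
```python
from h import *
f='wrist1.png'
P=np.array([onz(f,125+u/4.4,125+w/4.4,88) for u,w in [(513,235),(602,235),(604,430),(516,428)]])
print(P.round(1).tolist(),P.mean(0).round(1))
for a,b in [(0,1),(3,2),(3,0),(2,1)]:
    d=P[b]-P[a]; print(np.linalg.norm(d).round(1),np.degrees(np.arctan2(d[1],d[0])).round(1))
C=np.array([onz(f,125+u/4.4,125+w/4.4,32) for u,w in [(40,50),(740,40),(732,460),(97,466)]])
print(C.round(1).tolist(),C.mean(0).round(1))
for a,b in [(0,1),(3,2),(3,0),(2,1)]:
    d=C[b]-C[a]; print(np.linalg.norm(d).round(1),np.degrees(np.arctan2(d[1],d[0])).round(1))
```

```text
[[579.0, 171.7, 88.0], [597.0, 169.1, 88.0], [591.5, 126.5, 88.0], [573.0, 129.7, 88.0]] [585.1 149.3  88. ]
18.1 -8.3
18.8 -9.7
42.4 81.8
42.9 82.8
[[469.2, 220.1, 32.0], [636.0, 198.1, 32.0], [622.6, 89.0, 32.0], [454.6, 111.8, 32.0]] [545.6 154.8  32. ]
168.3 -7.5
169.5 -7.7
109.2 82.3
109.9 83.0
```

>>> {"op": "jog_arm", "data": {
  "commands": [
    [0.001, 0.003, -0.01, 0, 0, 0.002, 0.7],
    [0.001, 0.003, -0.03, 0, 0, 0.003, 0.7],
    [0.001, 0.003, -0.05, 0, 0, 0.003, 0.7],
    [0.001, 0.003, -0.07, 0, 0, 0.003, 0.7],
    [0.001, 0.003, -0.084, 0, 0, 0.003, 0.7],
    [0.001, 0.003, -0.09, 0, 0, 0.003, 0.7],
    [0.001, 0.003, -0.09, 0, 0, 0.003, 0.7],
    [0.001, 0.003, -0.09, 0, 0, 0.003, 0.45],
    [0.001, 0.003, -0.09, 0, 0, 0.003, 0.3],
    [0.001, 0.003, -0.09, 0, 0, 0.003, 0.25]
  ],
  "grip_force": 50
}}

```text
clock: 2.75
eef_pos: [583.8, 150.1, 55.8]
eef_rot: [3.141, -0.0, 1.437]
wrist_force: [0.7, 0.5, -0.3]
finger_gap: 39.1
```

>>> {"op": "jog_arm", "data": {
  "commands": [
    [0, 0, 0, 0, 0, 0, 0.22],
    [0, 0, 0, 0, 0, 0, 0.18],
    [0, 0, 0, 0, 0, 0, 0.15],
    [0, 0, 0, 0, 0, 0, 0.1],
    [0, 0, 0, 0, 0, 0, 0.05],
    [0, 0, 0, 0, 0, 0, 0],
    [0, 0, 0, 0, 0, 0, 0],
    [0, 0, 0, 0, 0, 0, 0],
    [0, 0, 0, 0, 0, 0, 0],
    [0, 0, 0, 0, 0, 0, 0]
  ]
}}

```text
clock: 4.0
eef_pos: [583.7, 150.1, 55.5]
eef_rot: [3.142, -0.0, 1.437]
wrist_force: [-0.5, -0.1, 1.7]
finger_gap: 19.6
```

Run:
```python
from h import *
for n in ['wrist']: shot(n,n+'2.png')
s=manip.read_state(); print({k:np.round(s[k],3).tolist() for k in s})
```

```text
{'clock': 4.05, 'joints': [0.191, 0.571, 1.503, -0.0, 1.067, 0.325], 'qd': [-0.001, -0.001, -0.001, 0.0, -0.002, -0.002], 'effort': [0.412, -63.036, -30.493, 0.219, 0.058, 0.01], 'eef_pos': [583.644, 150.156, 55.468], 'eef_rot': [3.142, 0.0, 1.437], 'wrist_force': [-0.257, -0.427, 1.625], 'moment': [-0.152, 0.014, -0.012], 'finger_gap': 19.765}
```

View pics/wrist2.png

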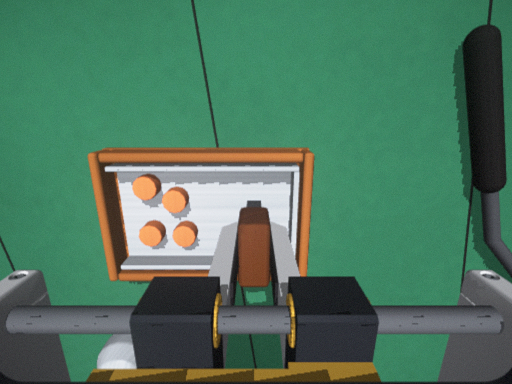

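The wrist view shows the block between the pads with a gap of 19.7 mm, and the four slugs at the left, rows 187–234. Next I lift straight up, gently.

>>> {"op": "jog_arm", "data": {
  "commands": [
    [0, 0, 0.002, 0, 0, 0, 0],
    [0, 0, 0.006, 0, 0, 0, 0],
    [0, 0, 0.012, 0, 0, 0, 0],
    [0, 0, 0.02, 0, 0, 0, 0],
    [0, 0, 0.03, 0, 0, 0, 0],
    [0, 0, 0.04, 0, 0, 0, 0],
    [0, 0, 0.048, 0, 0, 0, 0],
    [0, 0, 0.055, 0, 0, 0, 0],
    [0, 0, 0.059, 0, 0, 0, 0],
    [0, 0, 0.06, 0, 0, 0, 0]
  ],
  "grip_force": 55
}}

```text
clock: 5.3
eef_pos: [583.6, 150.1, 115.6]
eef_rot: [3.142, -0.0, 1.437]
wrist_force: [0.8, 0.5, -4.7]
finger_gap: 19.7
```

Run:
```python
from h import *
for n in ['wrist','side']: shot(n,n+'3.png')
a=cv2.imread('pics/wrist3.png');b=cv2.imread('pics/side3.png')
cv2.imwrite('pics/c3.png',np.hstack([a[100:384,60:440],cv2.resize(b[170:350,150:350],None,fx=1.578,fy=1.578)]))
s=manip.read_state(); print({k:np.round(s[k],3).tolist() for k in s})
```

```text
{'clock': 5.4, 'joints': [0.191, 0.499, 1.461, 0.0, 1.182, 0.325], 'qd': [0.0, 0.005, 0.0, 0.0, -0.003, 0.0], 'effort': [0.002, -64.771, -34.86, 0.121, 0.193, -0.0], 'eef_pos': [583.527, 150.164, 115.325], 'eef_rot': [-3.141, 0.0, 1.437], 'wrist_force': [0.718, 0.104, -3.965], 'moment': [-0.112, -0.107, 0.002], 'finger_gap': 19.95}
```

View pics/c3.png

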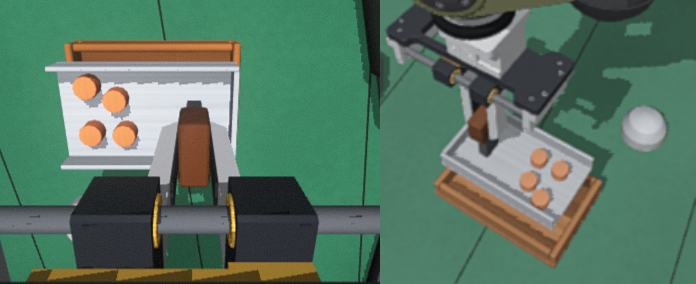

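The tray is clear of the holder and level, with all four slugs on it. Next I carry it level to the bowl.

>>> {"op": "jog_arm", "data": {
  "commands": [
    [0.001, -0.003, 0.004, 0, 0, -0.001, 0],
    [0.002, -0.011, 0.01, 0, 0, -0.003, 0],
    [0.005, -0.025, 0.017, 0, 0, -0.007, 0],
    [0.009, -0.042, 0.024, 0, 0, -0.012, 0],
    [0.013, -0.064, 0.03, 0, 0, -0.017, 0],
    [0.018, -0.088, 0.034, 0, 0, -0.024, 0],
    [0.024, -0.115, 0.036, 0, 0, -0.031, 0],
    [0.03, -0.143, 0.037, 0, 0, -0.039, 0],
    [0.036, -0.173, 0.037, 0, 0, -0.047, 0],
    [0.0425, -0.2035, 0.037, 0, 0, -0.0555, 0]
  ]
}}

```text
clock: 6.65
eef_pos: [626.1, -55.7, 152.7]
eef_rot: [3.141, 0.0, 1.319]
wrist_force: [0.0, 0.3, -5.1]
finger_gap: 19.5
```

>>> {"op": "jog_arm", "data": {
  "commands": [
    [0.0065, -0.0305, 0, 0, 0, -0.0085, 0],
    [0.0125, -0.06, 0, 0, 0, -0.0165, 0],
    [0.0185, -0.0885, 0, 0, 0, -0.024, 0],
    [0.024, -0.1155, 0, 0, 0, -0.0315, 0],
    [0.0295, -0.14, 0, 0, 0, -0.038, 0],
    [0.0335, -0.161, 0, 0, 0, -0.044, 0],
    [0.037, -0.1785, 0, 0, 0, -0.0485, 0],
    [0.04, -0.192, 0, 0, 0, -0.0525, 0],
    [0.042, -0.2005, 0, 0, 0, -0.0545, 0],
    [0.0425, -0.2035, 0, 0, 0, -0.0555, 0]
  ]
}}

```text
clock: 7.9
eef_pos: [668.7, -257.1, 152.3]
eef_rot: [-3.141, -0.0, 1.204]
wrist_force: [0.7, 1.5, -4.6]
finger_gap: 19.7
```

Run:
```python
from h import *
for n in ['wrist','side','top']: shot(n,n+'4.png')
a=cv2.imread('pics/wrist4.png');b=cv2.imread('pics/side4.png');c=cv2.imread('pics/top4.png')
cv2.imwrite('pics/c4.png',np.hstack([a[60:384,20:440],b[60:384,180:380]]))
s=manip.read_state(); print({k:np.round(s[k],3).tolist() for k in s})
```

```text
{'clock': 8.05, 'joints': [-0.417, 0.724, 1.016, 0.0, 1.401, -0.052], 'qd': [0.005, -0.005, 0.005, 0.0, 0.001, 0.003], 'effort': [-0.62, -78.725, -37.964, 0.032, 0.196, -0.014], 'eef_pos': [668.669, -256.447, 152.459], 'eef_rot': [-3.141, -0.0, 1.205], 'wrist_force': [1.2, -0.776, -4.065], 'moment': [-0.112, -0.087, -0.017], 'finger_gap': 19.53}
```

View pics/c4.png

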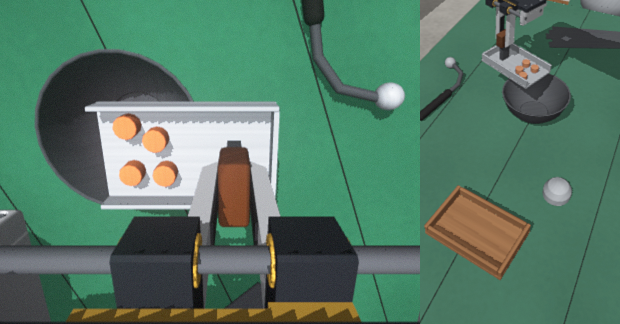

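View pics/top4.png

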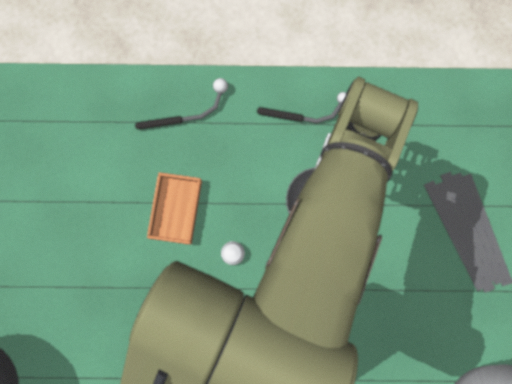

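Run:
```python
from h import *
f='wrist4.png'
from scipy.optimize import least_squares
im=cv2.imread('pics/'+f); h,s,v=cv2.split(cv2.cvtColor(im,cv2.COLOR_BGR2HSV))
m=((s<80)&(v<120)).astype(np.uint8); m[:105]=0;m[275:]=0;m[:,:45]=0;m[:,215:]=0
c=max(cv2.findContours(m,0,1)[0],key=cv2.contourArea).reshape(-1,2)
print(cv2.boundingRect(c))
c=np.array([p for p in c if p[0]<115 and 112<p[1]<255 or (p[1]<150 and p[0]<200)])
W=np.array([onz(f,*map(float,p),70)[:2] for p in c])
r=least_squares(lambda q:np.hypot(W[:,0]-q[0],W[:,1]-q[1])-85,[561,-215],loss='soft_l1'); print(r.x,np.std(r.fun),len(W))
# nose corners of side wall tops z=105+22
for u,w in [(86,107),(102,207)]: print(onz(f,u+20,w+60,127).round(1))
for u,w in [(279,107),(275,205)]: print('rear',onz(f,u+20,w+60,127).round(1))
```

```text
(55, 108, 158, 156)
[ 563.18518583 -215.15452616] 12.469207858485083 280
[ 579.3 -175.8  127. ]
[ 548.1 -257.3  127. ]
rear [ 717.4 -228.7  127. ]
rear [ 687.6 -308.7  127. ]
```

Run:
```python
import numpy as np
f=lambda th:np.array([634+115*np.cos(th)-47.5*np.sin(th),88+115*np.sin(th)+47.5*np.cos(th)])
def tab(a,lst):
    b=f(np.radians(a))
    for t in lst:
        d=f(np.radians(t))-b; w=-(t-a)/120
        print([round(x,4) for x in (d[0]*.934/1e3,-d[0]*.358/1e3,d[1]/1e3,w*.358,w*.934,0,0)],end=', ')
    print()
print(f(np.radians(10)))
tab(10,np.arange(12.3,33.1,2.3)); tab(33,[35.3,37.6,39.9,41.8,43.3,44.4,45,45,45,45])
```

```text
[739.00460316 154.7479087 ]
[np.float64(-0.0026), np.float64(0.001), np.float64(0.0042), np.float64(-0.0069), np.float64(-0.0179), 0, 0], [np.float64(-0.0053), np.float64(0.002), np.float64(0.0082), np.float64(-0.0137), np.float64(-0.0358), 0, 0], [np.float64(-0.0082), np.float64(0.0031), np.float64(0.0121), np.float64(-0.0206), np.float64(-0.0537), 0, 0], [np.float64(-0.0112), np.float64(0.0043), np.float64(0.0159), np.float64(-0.0274), np.float64(-0.0716), 0, 0], [np.float64(-0.0144), np.float64(0.0055), np.float64(0.0196), np.float64(-0.0343), np.float64(-0.0895), 0, 0], [np.float64(-0.0177), np.float64(0.0068), np.float64(0.0231), np.float64(-0.0412), np.float64(-0.1074), 0, 0], [np.float64(-0.0211), np.float64(0.0081), np.float64(0.0265), np.float64(-0.048), np.float64(-0.1253), 0, 0], [np.float64(-0.0247), np.float64(0.0095), np.float64(0.0297), np.float64(-0.0549), np.float64(-0.1432), 0, 0], [np.float64(-0.0284), np.float64(0.0109), np.float64(0.0328), np.float64(-0.0618), np.float64(-0.1611), 0, 0], [np.float64(-0.0322), np.float64(0.0123), np.float64(0.0357), np.float64(-0.
[... 199 characters left out ...]
, 0, 0], [np.float64(-0.012), np.float64(0.0046), np.float64(0.0077), -0.0206, -0.0537, 0, 0], [np.float64(-0.0154), np.float64(0.0059), np.float64(0.0096), -0.0263, -0.0685, 0, 0], [np.float64(-0.0182), np.float64(0.007), np.float64(0.011), -0.0307, -0.0802, 0, 0], [np.float64(-0.0202), np.float64(0.0077), np.float64(0.0119), -0.034, -0.0887, 0, 0], [np.float64(-0.0213), np.float64(0.0082), np.float64(0.0124), -0.0358, -0.0934, 0, 0], [np.float64(-0.0213), np.float64(0.0082), np.float64(0.0124), -0.0358, -0.0934, 0, 0], [np.float64(-0.0213), np.float64(0.0082), np.float64(0.0124), -0.0358, -0.0934, 0, 0], [np.float64(-0.0213), np.float64(0.0082), np.float64(0.0124), -0.0358, -0.0934, 0, 0],
```

>>> {"op": "jog_arm", "data": {
  "commands": [
    [0.001, -0.0003, 0, -0.001, -0.003, 0, 0],
    [0.003, -0.001, 0, -0.003, -0.008, 0, 0],
    [0.006, -0.0023, 0, -0.007, -0.018, 0, 0],
    [0.009, -0.0035, 0, -0.012, -0.03, 0, 0],
    [0.012, -0.0046, 0, -0.016, -0.042, 0, 0],
    [0.015, -0.0058, 0.001, -0.021, -0.054, 0, 0],
    [0.018, -0.0069, 0.0015, -0.025, -0.065, 0, 0],
    [0.02, -0.0077, 0.002, -0.028, -0.073, 0, 0],
    [0.0213, -0.0082, 0.002, -0.0295, -0.077, 0, 0],
    [0.0215, -0.0083, 0.0024, -0.03, -0.078, 0, 0]
  ]
}}

```text
clock: 9.3
eef_pos: [690.1, -265.1, 154.7]
eef_rot: [2.967, 0.0, 1.205]
wrist_force: [0.4, 0.1, -4.0]
finger_gap: 20.0
```

Run:
```python
from h import *
for n in ['wrist','side']: shot(n,n+'5.png')
a=cv2.imread('pics/wrist5.png');b=cv2.imread('pics/side5.png')
cv2.imwrite('pics/c5.png',np.hstack([a[60:384,20:440],cv2.resize(b[60:222,220:390],None,fx=2,fy=2)]))
s=manip.read_state(); print({k:np.round(s[k],3).tolist() for k in s})
```

```text
{'clock': 9.4, 'joints': [-0.42, 0.666, 1.115, 0.01, 1.186, -0.056], 'qd': [0.0, 0.001, -0.002, -0.001, 0.004, -0.0], 'effort': [-0.006, -76.437, -37.885, 0.097, -0.536, 0.013], 'eef_pos': [690.102, -265.142, 154.818], 'eef_rot': [2.967, 0.0, 1.205], 'wrist_force': [-0.232, 0.394, -4.151], 'moment': [0.02, 0.134, -0.027], 'finger_gap': 19.376}
```

View pics/c5.png

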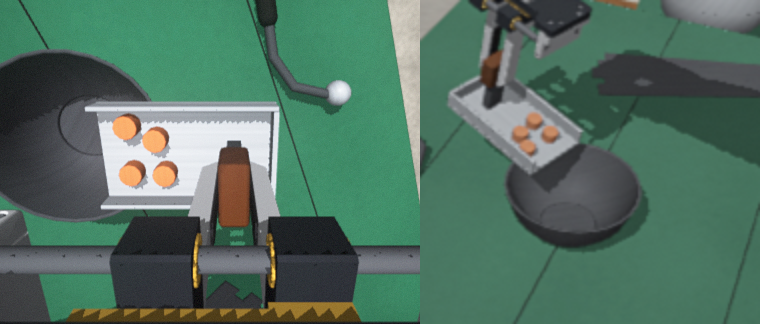

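At 10° the slugs have not moved, and the nose (crop x≈100) is well inside the bowl rim. Next I tip about the nose.

>>> {"op": "jog_arm", "data": {
  "commands": [
    [-0.0026, 0.001, 0.0042, -0.0069, -0.0179, 0, 0],
    [-0.0053, 0.002, 0.0082, -0.0137, -0.0358, 0, 0],
    [-0.0082, 0.0031, 0.0121, -0.0206, -0.0537, 0, 0],
    [-0.0112, 0.0043, 0.0159, -0.0274, -0.0716, 0, 0],
    [-0.0144, 0.0055, 0.0196, -0.0343, -0.0895, 0, 0],
    [-0.0177, 0.0068, 0.0231, -0.0412, -0.1074, 0, 0],
    [-0.0211, 0.0081, 0.0265, -0.048, -0.1253, 0, 0],
    [-0.0247, 0.0095, 0.0297, -0.0549, -0.1432, 0, 0],
    [-0.0284, 0.0109, 0.0328, -0.0618, -0.1611, 0, 0],
    [-0.0322, 0.0123, 0.0357, -0.0686, -0.179, 0, 0]
  ]
}}

```text
clock: 10.65
eef_pos: [657.8, -252.8, 191.0]
eef_rot: [2.564, 0.0, 1.205]
wrist_force: [0.4, -0.4, -3.1]
finger_gap: 19.7
```

>>> {"op": "jog_arm", "data": {
  "commands": [
    [-0.0039, 0.0015, 0.0027, -0.0069, -0.0179, 0, 0],
    [-0.0079, 0.003, 0.0053, -0.0137, -0.0358, 0, 0],
    [-0.012, 0.0046, 0.0077, -0.0206, -0.0537, 0, 0],
    [-0.0154, 0.0059, 0.0096, -0.0263, -0.0685, 0, 0],
    [-0.0182, 0.007, 0.011, -0.0307, -0.0802, 0, 0],
    [-0.0202, 0.0077, 0.0119, -0.034, -0.0887, 0, 0],
    [-0.0213, 0.0082, 0.0124, -0.0358, -0.0934, 0, 0],
    [-0.0213, 0.0082, 0.0124, -0.0358, -0.0934, 0, 0],
    [-0.0213, 0.0082, 0.0124, -0.0358, -0.0934, 0, 0],
    [-0.0213, 0.0082, 0.0124, -0.0358, -0.0934, 0, 0]
  ]
}}

```text
clock: 11.9
eef_pos: [636.7, -244.7, 203.0]
eef_rot: [2.356, 0.0, 1.205]
wrist_force: [0.1, 0.6, -2.2]
finger_gap: 19.8
```

Run:
```python
from h import *
for n in ['wrist','side','top']: shot(n,n+'6.png')
a=cv2.imread('pics/wrist6.png');b=cv2.imread('pics/side6.png')
cv2.imwrite('pics/c6.png',np.hstack([a[60:384,0:440],cv2.resize(b[60:222,220:390],None,fx=2,fy=2)]))
s=manip.read_state(); print({k:np.round(s[k],3).tolist() for k in s})
```

```text
{'clock': 12.05, 'joints': [-0.442, 0.257, 1.78, 0.168, 0.325, -0.213], 'qd': [-0.0, -0.002, 0.0, -0.0, -0.0, 0.0], 'effort': [-0.0, -50.778, -35.178, 0.223, -2.312, 0.053], 'eef_pos': [636.662, -244.647, 202.903], 'eef_rot': [2.356, 0.0, 1.205], 'wrist_force': [-0.404, 0.393, -2.501], 'moment': [0.224, 0.651, 0.016], 'finger_gap': 19.841}
```

View pics/c6.png

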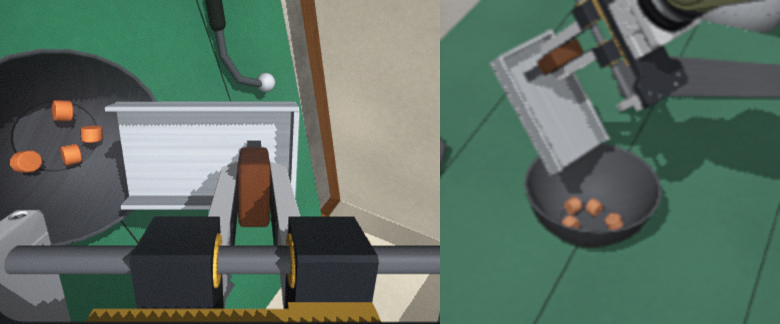

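View pics/top6.png

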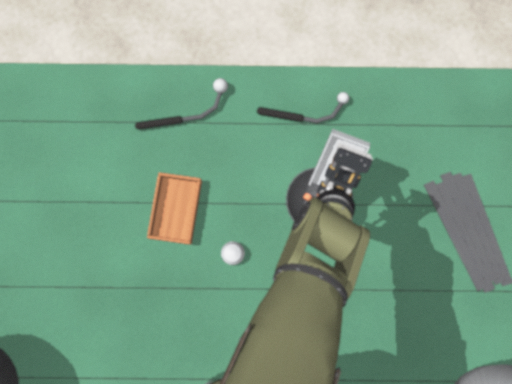

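All four slugs are in the bowl and the tray is empty. I'll hold for one call, then check that everything is at rest, the nose is clear and the bowl hasn't moved.

>>> {"op": "jog_arm", "data": {
  "commands": [
    [0, 0, 0, 0, 0, 0, 0],
    [0, 0, 0, 0, 0, 0, 0],
    [0, 0, 0, 0, 0, 0, 0],
    [0, 0, 0, 0, 0, 0, 0],
    [0, 0, 0, 0, 0, 0, 0],
    [0, 0, 0, 0, 0, 0, 0],
    [0, 0, 0, 0, 0, 0, 0],
    [0, 0, 0, 0, 0, 0, 0],
    [0, 0, 0, 0, 0, 0, 0],
    [0, 0, 0, 0, 0, 0, 0]
  ]
}}

```text
clock: 13.3
eef_pos: [636.6, -244.6, 202.9]
eef_rot: [2.356, 0.0, 1.205]
wrist_force: [-0.1, -0.1, -2.7]
finger_gap: 19.5
```

Run:
```python
from h import *
for n in ['wrist','side']: shot(n,n+'7.png')
s=manip.read_state(); print({k:np.round(s[k],3).tolist() for k in ['clock','eef_pos','eef_rot','wrist_force','finger_gap']})
for n in ['wrist','side']: print(n,'moved px',(cv2.absdiff(cv2.imread(f'pics/{n}6.png'),cv2.imread(f'pics/{n}7.png')).max(2)>40).sum())
# model nose corners / rear corners predicted from TCP
az=np.radians(-21);X=np.array([np.cos(az),np.sin(az),0]);Y=np.array([-np.sin(az),np.cos(az),0]);Z=np.array([0,0,1.])
c=np.sqrt(.5); x=c*X+c*Z; z=-c*X+c*Z
T=s['eef_pos']; n0=T-115*x-47.5*z; print('nose',n0.round(1))
pts=[n0+45*Y,n0-45*Y,n0+45*Y+22*z,n0-45*Y+22*z,n0+150*x+45*Y+22*z,n0+150*x-45*Y+22*z]
out=[]
for n in ['wrist','side']:
    im=cv2.imread(f'pics/{n}7.png')
    for p in proj(n+'7.png',pts): cv2.circle(im,tuple(int(round(q)) for q in p),2,(0,0,255),-1)
    th=np.linspace(0,2*np.pi,60)
    for p in proj(n+'7.png',[[562+85*np.cos(t),-214.5+85*np.sin(t),70] for t in th]): cv2.circle(im,tuple(int(round(q)) for q in p),1,(255,255,0),-1)
    out.append(im)
cv2.imwrite('pics/c7.png',np.hstack([out[0][60:384,0:400],cv2.resize(out[1][60:222,220:390],None,fx=2,fy=2)]))
```

```text
{'clock': 13.4, 'eef_pos': [636.619, -244.631, 202.958], 'eef_rot': [2.356, -0.0, 1.205], 'wrist_force': [-0.311, 0.575, -2.828], 'finger_gap': 19.801}
wrist moved px 186
side moved px 1
nose [ 592.1 -227.5   88.1]
```

View pics/c7.png

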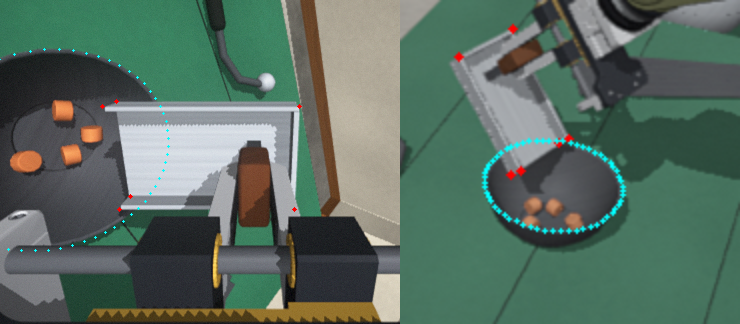

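The overlay agrees with the pictures. The red tray corners, worked out for 45° of tilt, fall on the tray's real corners. The cyan rim circle, from the starting bowl measurements, falls on the rim. The four slugs lie in the bowl and nothing is moving. I'm handing the job in.

```bash
python3 -c "
from cell import manip; print(manip.sign_off())"
```

```text
the job is handed in; nothing more can be done
None
```

The job is done and handed in. I lifted the tray straight out of its holder by the handle, carried it level to the bowl, and tipped it slowly about its nose to 45°. All four slugs slid into the bowl.

At about 13.4 s of the 48 s allowed, the last checks showed:
- **Slugs:** all four are lying in the bowl, in both the wrist and side views, and the tray is empty.
- **Tray:** it is held steady with a 19.8 mm finger gap and about 2.7 N on the wrist, which matches the empty tray. The nose is about 18 mm above rim height and about 33 mm inside the bowl's centre on the handle side, worked out from the arm's pose. The side view agrees that it is clear.
- **Bowl and other tools:** the bowl's rim still matches its measured starting position. The hammers and dolly look unmoved in the pictures.

No check failed. Comparing pictures about 1.3 s apart, one pixel changed in the side view. 186 changed in the wrist view, which I took for image noise and did not look into.

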